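Load the microscope kit tray, tall bottle last

ROBOT

A 6-joint arm with a two-finger parallel gripper is mounted at the origin on the work surface. World frame = base frame: x ahead of the robot, y to its left, z up, the work surface at z = 0. Lengths are in m, angles in rad, forces in N, time in s.
With the tool pointing down it reaches from about 0.375 to 0.9 m from the base axis. Payload 3.1 kg.
Tool frame: the origin (TCP) lies between the finger pads; the fingertips stand 22 mm ahead of it and the grasp point (between the pads) lies 3 mm ahead of it; z points along the fingers, y is the line along which they close (so a half turn about z gives the same grasp; the last joint's range is limited). The gripper opens to 87 mm and grips with 3 to 60 N. Pads are 19 mm wide; open, the fingers measure 117 mm over their backs; the gripper's body (75 mm by 190 mm) begins 51 mm behind the grasp point.
Start: joints at [-1.361, 0.527, 1.433, -0, 1.181, -0.178], TCP at [0.237, -0.578, 0.245] pointing down, gripper open.
Joint ranges: [-3.08, 3.08], [-0.75, 2.2], [0.22, 2.44], [-1.43, 4.57], [0, 2.65], [-2.85, 2.85]. Speed limits (rad/s): [2.79, 2.79, 3.14, 3.14, 3.14, 3.14].

INTERFACE

Orientations are given as a unit quaternion [x, y, z, w].
In Python, from rig import get_obs, camera, get_calibration, hand_in, cut_out gives the robot as it stands.
- The arm moves only by the shell command python3 -m inch 'ROWS' [OPENING] [FORCE]. ROWS is JSON, one flat list of numbers, 6 for each row, row after row: the shift along the tool's x, y, z scaled (see below), then the turn, a rotation vector about the tool's x, y, z scaled (see below). A call has 1 to 20 rows; each row is the pose to reach, as a shift and turn from the pose commanded when the call began, along the tool's axes at that moment; what a row does not reach only later rows make up. The controller multiplies each number of a shift by 0.08 m and each number of a turn by 90 degrees. A row lasts 1/12 s, in which the tool goes at most 41.7 mm and 7.16 degrees, less where a joint would pass 70% of its speed; a pose out of reach is approached as far as the arm can. A call with a number of a shift or a turn outside -1 to 1 is refused whole. A call with a gripper value outside its range is refused whole. OPENING is the finger opening in mm, from 0 to 87, set as the call begins (- or left out, the last holds). The fingers move at their own pace and stop on an object; FORCE is the grip in N (left out, the last holds). Time passes only in rows, so rows that repeat a pose let the fingers close. It gives the time, the measured TCP pose, the force, the opening and the grip force at its end, in the units of the state.
- get_obs(): the state, without advancing time (a new reading comes with each control period).
- camera(name): name is "side" or "top"; returns the picture (384x512x3 uint8, red, green, blue); there is no depth.
- get_calibration(name): a dict with "vertical_fov" (degrees; the focal length in pixels is half the picture's height over the tangent of half this angle, whatever the lens; pixels are square), "cx", "cy" (the principal point, pixels), "T" (4x4, takes a point from camera to world coordinates). Camera axes: x right, y down, z forward; pixel columns grow to the right and rows downward; lengths in m; the calibration is good to about 2 mm. A picture is of the moment at which its call begins. get_calibration takes no time and is no camera call.
- hand_in(): hands the job in; it is judged then, once.
Trained networks look in the newest picture that a camera, given by its name, has taken for a name from the list of things; names that differ only in an ending like _2 or _b are one class to them, and where a whole thing is asked for, a point or a joint stands for the part that bears it (a point fixed in the world has none). Each returns a list of dicts, best first, with "conf" (0 to 1); they miss things now and then, are a little off and sometimes report something else, mostly with a low value. They report only what shows in the picture. A call takes as long as a camera call. They do not tell look-alikes from the thing itself.
- cut_out(camera, thing): "region" (384x512 bool, what is visible of it) and "bbox" ([left, top, right, bottom] in pixels, round what is visible of it).
The state is a dict: "time": time; "q": joint angles; "joint_velocities": joint speeds; "joint_torque": joint torques, N m; "position": TCP position; "tool_rot": TCP orientation; "ft_force": force on the tool from outside, world axes, zero at the start; "moment": the same for the moment, N m; "grip_width": finger opening in m; "grip_force": force on a finger pad.
Only numpy, scipy, OpenCV 4.12 (cv2) and the standard library are available. Lean on these libraries where they do the work, as an engineer would, in place of code of your own. Each camera call takes 0.05 s, during which the arm holds its last target. There are 200 camera calls.

TASK

Load the grey kit tray for the next class, the low part first so that the tall one never stands in the way: first set the black microscope eyepiece down in the white-floored pocket, and only then the bottle with the blue cap in the blue-floored pocket. Set both down gently (not dropped), standing upright flat on the pocket floors, let go of them, and leave the orange-capped bottle where it stands.

Things in the scene. Friction and masses are not known exactly. Their poses are not given: they have to be found in the camera images.
- tray: Fixed grey tray, 132 (x) by 172 mm (y); origin: centre of underside, z up. Two pockets 64 x 64 mm inside, floors 4 mm above the bench, walls 4 mm thick, tops at 10 mm. Centres: WHITE floor (eyepiece) x -24, y +38 mm; BLUE floor (bottle) x -24, y -38 mm. A slot on the +x side holds slides, tops 10 mm up. Only 76 mm between pocket centres: fingers closing along tray x clear the neighbour.
- eyepiece_center (a point): Centre (27 mm above its foot) of the loose black microscope eyepiece, about 90 g, standing with its bright metal barrel up, 54 mm high: foot 38 mm in diameter up to 8 mm, black body 36 mm in diameter from 8 to 38 mm with a yellow ring near its top (grip here, about 30 mm up), barrel 23 mm in diameter above. z is its upward axis.
- blue_bottle_center (a point): Centre (50 mm above its foot) of the loose rigid white bottle with BLUE cap and band, about 120 g, standing upright, 100 mm high: straight body 44 mm in diameter up to 72 mm (grip here, best about 60 mm up), narrow neck, 30 mm cap from 81 to 100 mm. z is its upward axis.
- orange_bottle_center (a point): Centre (50 mm above its foot) of a loose white bottle of the same shape and size but with ORANGE cap and band: a bystander, to be left standing where it is. Bottles and eyepiece stand upright on the bench in any order, at least 100 mm apart centre to centre, on the other side from the tray.
Not all that is in view belongs to the job. Of the things that look like the part that bears eyepiece_center, the largest one is meant.

How it is judged:
On the way, in this order (a step that is already met when the one before it is completed fails the run):
1. the eyepiece stands upright on the floor of the white-floored pocket, the blue-capped bottle not yet in its pocket (x of eyepiece_center in the frame of tray between -0.04 and -0.008 m and y of eyepiece_center in the frame of tray between 0.022 and 0.054 m and z of eyepiece_center in the frame of tray between 0.027 and 0.035 m and angle between eyepiece_center's own z axis and vertical below 0.17 rad and linear speed of eyepiece below 0.03 m/s), for 0.2 s.
2. then the blue-capped bottle stands upright on the floor of the blue-floored pocket (x of blue_bottle_center in the frame of tray between -0.04 and -0.008 m and y of blue_bottle_center in the frame of tray between -0.054 and -0.022 m and z of blue_bottle_center in the frame of tray between 0.05 and 0.058 m and angle between blue_bottle_center's own z axis and vertical below 0.17 rad and linear speed of blue_bottle below 0.03 m/s), for 0.2 s.
At the end, for the whole second after the job is handed in: Eyepiece in the white-floored pocket, blue-capped bottle in the blue-floored one: each within 16 mm of the pocket centre along tray x and y, foot within 4 mm of the floor, within 10 degrees of upright, below 0.03 m/s; orange-capped bottle upright within 10 degrees and moved less than 15 mm (all of step 1 and all of step 2 and distance of orange_bottle_center from where it was at the start of the episode below 0.015 m and angle between orange_bottle_center's own z axis and vertical below 0.17 rad); the robot touches nothing.
It fails at once if the orange-capped bottle is pushed 15 mm or more from its place, or tipped by over 10 degrees (not (distance of orange_bottle_center from where it was at the start of the episode below 0.015 m and angle between orange_bottle_center's own z axis and vertical below 0.17 rad)).
It fails at once if the eyepiece is dropped: faster than 0.5 m/s within 20 mm above its pocket's floor (x of eyepiece_center in the frame of tray between -0.056 and 0.008 m and y of eyepiece_center in the frame of tray between 0.006 and 0.07 m and z of eyepiece_center in the frame of tray between 0 and 0.051 m and linear speed of eyepiece above 0.5 m/s).
It fails at once if the blue-capped bottle is dropped: faster than 0.5 m/s within 20 mm above its pocket's floor (x of blue_bottle_center in the frame of tray between -0.056 and 0.008 m and y of blue_bottle_center in the frame of tray between -0.07 and -0.006 m and z of blue_bottle_center in the frame of tray between 0 and 0.074 m and linear speed of blue_bottle above 0.5 m/s).
It also fails if it takes over 59 s, if anything falls off the work surface, if the arm or the gripper's body presses on something with over 40 N, if the wrist force passes 120 N, or if a joint passes its speed limit or range.

## Working session

There is one attempt and no reset: what is moved stays moved. The work goes in short steps, Python scripts to look and compute and a shell command to move; the robot and the scene stay as the last step left them, time stands still between calls to the robot, and variables do not carry over. Pictures are saved under pics/ and viewed, at most 10 in all, crops included, and the job is handed in when it is done.

```bash
mkdir -p pics
cat > h.py <<'E'
import numpy as np, cv2
from rig import *
def ray(cam,u,v):
    c=get_calibration(cam); f=192/np.tan(np.radians(c["vertical_fov"])/2); T=np.array(c["T"])
    return T[:3,3], T[:3,:3]@np.array([(u-c["cx"])/f,(v-c["cy"])/f,1])
def at(cam,u,v,z):
    o,d=ray(cam,u,v); return o+d*(z-o[2])/d[2]
def proj(cam,p):
    c=get_calibration(cam); f=192/np.tan(np.radians(c["vertical_fov"])/2); T=np.array(c["T"])
    q=T[:3,:3].T@(np.array(p)-T[:3,3]); return [c["cx"]+f*q[0]/q[2], c["cy"]+f*q[1]/q[2]]
def save(img,n): cv2.imwrite("pics/"+n,cv2.cvtColor(img,cv2.COLOR_RGB2BGR))
E
python3 - <<'E'
from h import *
ims=[camera("top"),camera("side")]
save(ims[0],"top0.png"); save(ims[1],"side0.png")
for c in("top","side"):
    k=get_calibration(c); print(c,k["vertical_fov"],k["cx"],k["cy"],np.round(k["T"],3).tolist(),[a for a in k if a not in("T",)])
    for t in("eyepiece_center","blue_bottle_center","orange_bottle_center","tray"):
        for d in cut_out(c,t):
            b=d["bbox"]; print(c,t,round(d["conf"],2),np.round(b).tolist(),int(np.sum(d["region"])))
print(get_obs())
E
```

```text
top 55.54830900183997 250.43865788127027 197.84322289940297 [[0.093, -0.973, 0.212, 0.354], [-0.996, -0.093, 0.014, -0.027], [0.006, -0.213, -0.977, 0.905], [0.0, 0.0, 0.0, 1.0]] ['vertical_fov', 'cx', 'cy']
top eyepiece_center 0.5 [365.0, 213.0, 387.0, 229.0] 257
top eyepiece_center 0.4 [362.0, 189.0, 376.0, 201.0] 117
top blue_bottle_center 0.84 [314.0, 162.0, 338.0, 189.0] 424
top orange_bottle_center 0.8 [237.0, 225.0, 258.0, 247.0] 329
top orange_bottle_center 0.17 [136.0, 151.0, 203.0, 201.0] 3313
top tray 0.56 [135.0, 152.0, 201.0, 200.0] 3351
side 44.780637949866716 257.1559910671032 187.6437037956882 [[0.999, -0.031, 0.042, 0.517], [-0.052, -0.596, 0.801, -0.915], [0.0, -0.802, -0.597, 0.731], [0.0, 0.0, 0.0, 1.0]] ['vertical_fov', 'cx', 'cy']
side eyepiece_center 0.68 [232.0, 285.0, 254.0, 317.0] 493
side eyepiece_center 0.66 [272.0, 286.0, 284.0, 303.0] 196
side eyepiece_center 0.6 [237.0, 262.0, 252.0, 284.0] 226
side blue_bottle_center 0.79 [280.0, 217.0, 295.0, 266.0] 805
side orange_bottle_center 0.69 [205.0, 170.0, 220.0, 212.0] 664
side tray 0.6 [237.0, 141.0, 290.0, 177.0] 1562
{'time': 0.5, 'q': array([-1.36043719e+00,  5.27551283e-01,  1.43275800e+00, -2.19907713e-05,
        1.18143041e+00, -1.78477463e-01]), 'joint_velocities': array([-0.00075348, -0.00102617, -0.00035844,  0.00116103,  0.00054918,
        0.00026823]), 'joint_torque': array([-8.73472563e-04, -4.39606082e+01, -1.76789618e+01,  6.33438514e-02,
        5.14971942e-02, -4.98460622e-05]), 'position': array([ 0.23696632, -0.5782661 ,  0.24449836]), 'tool_rot': array([ 9.81159409e-01,  1.93199920e-01, -1.13427097e-05, -7.33490198e-05]), 'ft_force': array([-0.05122655, -0.02812408,  0.55906166]), 'moment': array([-1.76891263e-02, -4.58063621e-05, -3.12637369e-02]), 'grip_force': 0.0, 'grip_width': 0.08703424757129909}
```

Run:
```python
import cv2, numpy as np
t=cv2.imread("pics/top0.png"); s=cv2.imread("pics/side0.png")
cv2.imwrite("pics/v1.png",cv2.resize(t[130:260,110:430],None,fx=2.5,fy=2.5,interpolation=2))
cv2.imwrite("pics/v2.png",cv2.resize(s[120:340,170:370],None,fx=2.7,fy=2.7,interpolation=2))
```

```text
(no output)
```

View pics/v1.png

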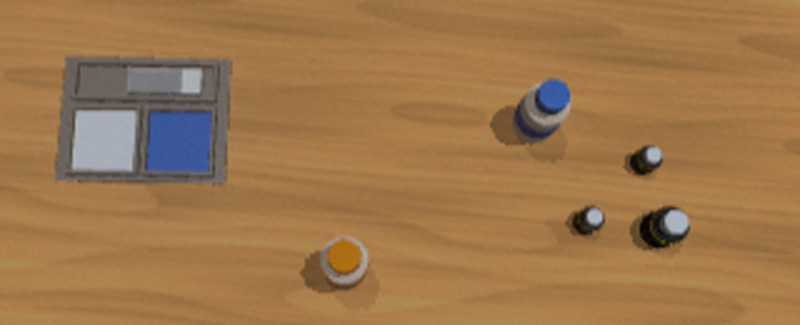

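View pics/v2.png

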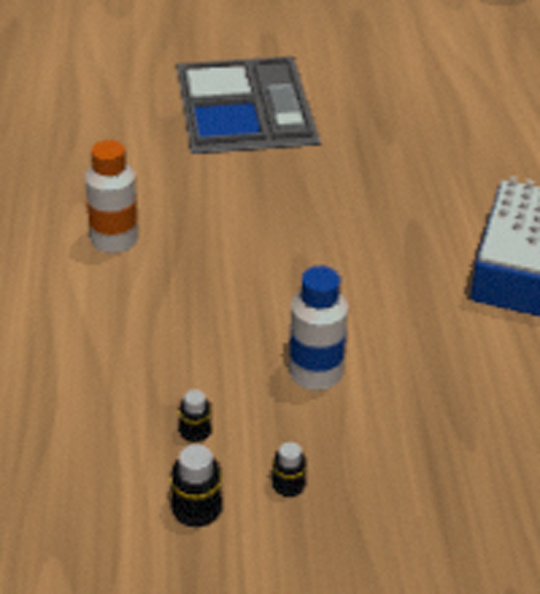

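View pics/side0.png

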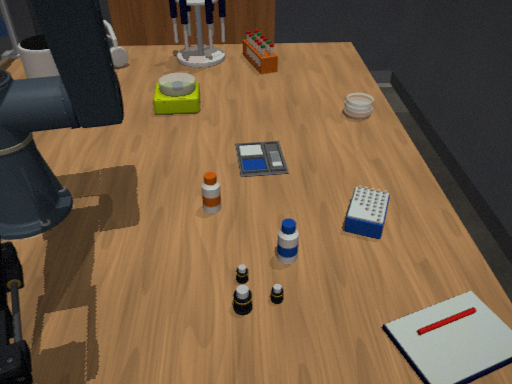

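Eyepiece look-alikes (side pixels): big one at (243,300), small ones at (242,273) and (277,294). The big one is the target (top view (376,221)). Blue bottle: top (328,174), side (288,241). Orange bottle: top (247,235), side (211,193). Tray: top (168,176), white pocket on the left (+y), slot upward (+x).

```bash
cat > m.py <<'E'
from h import *
from scipy.optimize import least_squares
def top_obs(): pass
E
python3 - <<'E'
from h import *
t=cv2.cvtColor(cv2.imread("pics/top0.png"),4); s=cv2.cvtColor(cv2.imread("pics/side0.png"),4)
ht=cv2.cvtColor(t,cv2.COLOR_RGB2HSV); hs=cv2.cvtColor(s,cv2.COLOR_RGB2HSV)
def cen(m,b):
    m=m.copy(); k=np.zeros_like(m); k[b[1]:b[3],b[0]:b[2]]=1; m&=k
    n,l,st,c=cv2.connectedComponentsWithStats(m.astype(np.uint8)); i=1+np.argmax(st[1:,4]); return c[i],st[i]
def rng(h,lo,hi): return cv2.inRange(h,lo,hi)>0
B=((100,110,40),(130,255,255)); W=((0,0,125),(180,60,255)); O=((4,215,120),(15,255,255))
for nm,cam,h,spec,z in [
 ("whitefloor","top",ht,(W,(135,172,168,203)),.004),("bluefloor","top",ht,(B,(160,165,200,203)),.004),
 ("whitefloor","side",hs,(W,(236,140,266,160)),.004),("bluefloor","side",hs,(B,(238,150,272,175)),.004),
 ("cap","top",ht,(B,(322,158,342,175)),.1),("cap","side",hs,(B,(278,215,298,233)),.0905),
 ("orange","top",ht,(O,(235,222,262,245)),.1),("orange","side",hs,(O,(200,170,222,185)),.0905),
 ("barrel","top",ht,(W,(370,208,390,228)),.054),("barrel","side",hs,(W,(233,280,254,299)),.046)]:
    c,st=cen(rng(h,*spec[0]),spec[1]); print(nm,cam,np.round(c,1),st.tolist(),np.round(at(cam,*c,z),4))
# foot check: side bbox bottom of each, tray corners from top mask
for b in cut_out("top","tray")[:1]:
    r=cv2.minAreaRect(np.argwhere(b["region"])[:,::-1].astype(np.float32)); p=[at("top",*q,.008)[:2] for q in cv2.boxPoints(r)]
    print("tray",np.round(p,4).tolist(), np.round(np.linalg.norm(np.diff(p,axis=0),axis=1),4))
E
```

```text
whitefloor top [151.3 185.8] [139, 174, 26, 25, 602] [0.5575 0.2398 0.004 ]
bluefloor top [181.1 186.1] [169, 175, 25, 24, 562] [0.5638 0.1645 0.004 ]
whitefloor side [250.3 149.8] [239, 145, 24, 11, 222] [0.5572 0.2478 0.004 ]
bluefloor side [253.5 163.8] [242, 158, 24, 13, 256] [0.5632 0.1733 0.004 ]
cap top [331.  167.9] [325, 162, 13, 13, 120] [ 0.6171 -0.1937  0.1   ]
cap side [288.1 225.6] [282, 219, 14, 14, 171] [ 0.6188 -0.1902  0.0905]
orange top [241. 231.] [241, 231, 1, 1, 1] [ 0.4523 -0.0016  0.1   ]
orange side [209.6 175.7] [204, 172, 12, 8, 69] [ 0.4506 -0.0014  0.0905]
barrel top [380.2 218.1] [376, 214, 10, 9, 72] [ 0.5194 -0.3249  0.054 ]
barrel side [242.1 289. ] [236, 284, 13, 11, 93] [ 0.5191 -0.317   0.046 ]
tray [[0.5104, 0.2805], [0.6409, 0.3019], [0.6582, 0.122], [0.527, 0.1059]] [0.1322 0.1807 0.1321]
```

```bash
python3 -m inch '[0,0,0,0,0,-0.08, 0,0,0,0,0,-0.16, 0,0,0,0,0,-0.24, 0,0,0,0,0,-0.32, 0,0,0,0,0,-0.4, 0,0,0,0,0,-0.48, 0,0,0,0,0,-0.56, 0,0,0,0,0,-0.64, 0,0,0,0,0,-0.72, 0,0,0,0,0,-0.8, 0,0,0,0,0,-0.805, 0,0,0,0,0,-0.805]' 64 10 && python3 -m inch '[0.24,0.31,0,0,0,0, 0.48,0.63,0,0,0,0, 0.72,0.94,0,0,0,0]' >/dev/null && python3 -m inch '[0.24,0.31,0,0,0,0, 0.48,0.63,0,0,0,0, 0.72,0.94,0,0,0,0]' >/dev/null && python3 -m inch '[0.24,0.31,0,0,0,0, 0.48,0.63,0,0,0,0, 0.72,0.94,0,0,0,0]' > /dev/null && python3 -m inch '[0.24,0.31,0,0,0,0, 0.48,0.63,0,0,0,0, 0.72,0.94,0,0,0,0, 0.72,0.94,0,0,0,0]'
cat >> h.py <<'E'
from scipy.spatial.transform import Rotation as R
def togo(p):
    o=get_obs(); Rt=R.from_quat(o["tool_rot"]); d=np.array(p)-o["position"]
    print("pos",np.round(o["position"],4),"tool x",np.round(Rt.as_matrix()[:,0],3),"z",np.round(Rt.as_matrix()[:,2],3),"units",np.round(Rt.inv().apply(d)/.08,3),"t",o["time"],"w",o["grip_width"],"F",np.round(o["ft_force"],2),"g",o["grip_force"])
E
python3 - <<'E'
from h import *
togo([.519,-.323,.027+.003+.003])
for p in((369.6,193),(346.4,216.8)): print(at("top",*p,.03))
E
```

```text
time: 1.55
position: [0.2369, -0.5783, 0.2446]
tool_rot: [0.678, 0.735, -0.0, 0.0]
ft_force: [0.7, 0.2, 0.1]
grip_width: 0.0641
grip_force: 0.0
time: 2.63
position: [0.5215, -0.3198, 0.2447]
tool_rot: [0.677, 0.736, 0.002, 0.0]
ft_force: [0.4, -0.0, 0.3]
grip_width: 0.064
grip_force: 0.0
pos [ 0.5215 -0.3198  0.2447] tool x [-0.084  0.996  0.001] z [ 0.003  0.002 -1.   ] units [-0.042 -0.041  2.646] t 2.6333 w 0.06404016652580816 F [ 0.41 -0.03  0.33] g 0.0
[ 0.58445639 -0.30618372  0.03      ]
[ 0.51951992 -0.25129819  0.03      ]
```

```bash
python3 -m inch '[-0.02,-0.02,0.45,0,0,0, -0.04,-0.04,0.9,0,0,0, -0.04,-0.04,0.9,0,0,0]' 58 >/dev/null && python3 -m inch '[0,0,0.45,0,0,0, 0,0,0.9,0,0,0, 0,0,0.9,0,0,0]'
python3 - <<'E'
from h import *
togo([.519,-.323,.033])
t=camera("top"); s=camera("side")
a=cv2.resize(t[150:270,310:430],(400,400),interpolation=2); b=cv2.resize(s[220:340,180:300],(400,400),interpolation=2)
save(np.hstack([a,b]),"v3.png")
E
```

```text
time: 3.13
position: [0.5114, -0.3251, 0.0954]
tool_rot: [0.678, 0.735, -0.0, -0.006]
ft_force: [-0.7, 1.4, -1.2]
grip_width: 0.0581
grip_force: 0.0
pos [ 0.5114 -0.3251  0.0954] tool x [-0.08   0.997  0.009] z [-0.009  0.008 -1.   ] units [0.012 0.104 0.779] t 3.1333 w 0.058054041942958816 F [-0.71  1.35 -1.2 ] g 0.0
```

View pics/v3.png

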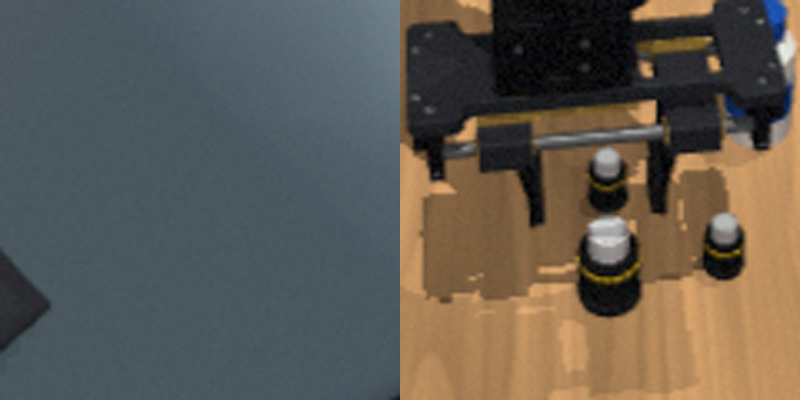

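The side crop shows the gripper above the big eyepiece (barrel at side pixel ~(242,289)). The fingertips are at (221,287) and (257,283), and the small ones stand behind and to the right.

```bash
python3 -m inch '[0,0,0,0,0,0, 0,0,0,0,0,0, 0,0,0,0,0,0]'
python3 - <<'E'
from h import *
togo([.519,-.323,.033])
p=get_obs()["position"]; print(proj("side",p-[0,0,.022]))
for q in((.519,-.325,.046),(.519,-.317,.046),(.519,-.325,0),(.519,-.317,0)): print(q,np.round(proj("side",q),1))
s=camera("side"); g=cv2.cvtColor(s,cv2.COLOR_RGB2HSV); 
m=cv2.inRange(g,(20,120,60),(35,255,255))[280:320,225:262]; ys,xs=np.nonzero(m); print("ring",xs.mean()+225,ys.min()+280,ys.max()+280,xs.min()+225,xs.max()+225)
print([(d["bbox"],round(d["conf"],2)) for d in cut_out("side","eyepiece_center")])
E
```

```text
time: 3.48
position: [0.516, -0.3285, 0.1033]
tool_rot: [0.677, 0.736, -0.0, 0.002]
ft_force: [0.4, -0.6, 0.3]
grip_width: 0.0582
grip_force: 0.0
pos [ 0.516  -0.3285  0.1033] tool x [-0.082  0.997 -0.004] z [ 0.004 -0.003 -1.   ] units [0.069 0.04  0.879] t 3.4833 w 0.058174187518994745 F [ 0.38 -0.63  0.29] g 0.0
[np.float64(240.1853476222738), np.float64(281.0461706448782)]
(0.519, -0.325, 0.046) [242.1 292.3]
(0.519, -0.317, 0.046) [242.  289.1]
(0.519, -0.325, 0) [242.6 308.1]
(0.519, -0.317, 0) [242.5 304.8]
ring 242.91489361702128 295 304 233 252
[([269.5, 284.6, 281.5, 305.0], 0.79), ([238.3, 264.1, 249.1, 280.0], 0.69), ([233.0, 283.3, 254.2, 315.7], 0.57)]
```

```bash
python3 -m inch '[0.06,0.06,0,0,0,0, 0.06,0.06,0.15,0,0,0, 0.06,0.06,0.3,0,0,0, 0.06,0.06,0.45,0,0,0, 0.06,0.06,0.6,0,0,0, 0.06,0.06,0.7,0,0,0, 0.06,0.06,0.8,0,0,0, 0.06,0.06,0.84,0,0,0, 0.06,0.06,0.84,0,0,0, 0.06,0.06,0.84,0,0,0, 0.06,0.06,0.84,0,0,0, 0.06,0.06,0.84,0,0,0]'; python3 -m inch '[0,0,0,0,0,0, 0,0,0,0,0,0, 0,0,0,0,0,0, 0,0,0,0,0,0, 0,0,0,0,0,0, 0,0,0,0,0,0, 0,0,0,0,0,0, 0,0,0,0,0,0, 0,0,0,0,0,0, 0,0,0,0,0,0, 0,0,0,0,0,0, 0,0,0,0,0,0]' 20 15
```

```text
time: 4.58
position: [0.5196, -0.3225, 0.034]
tool_rot: [0.677, 0.736, 0.0, 0.001]
ft_force: [-0.1, -0.8, 0.5]
grip_width: 0.058
grip_force: 0.0
time: 5.58
position: [0.5192, -0.3222, 0.0335]
tool_rot: [0.677, 0.736, -0.0, 0.0]
ft_force: [-0.2, 0.5, 3.2]
grip_width: 0.0357
grip_force: 15.0
```

```bash
python3 -m inch '[0,0,-0.15,0,0,0, 0,0,-0.35,0,0,0, 0,0,-0.6,0,0,0, 0,0,-0.9,0,0,0]' && python3 -m inch '[0,0,-0.3,0,0,0, 0,0,-0.6,0,0,0, 0,0,-0.8,0,0,0, 0,0,-0.92,0,0,0, 0,0,-0.92,0,0,0]' && python3 -m inch '[0.15,0.03,0,0,0,0, 0.4,0.06,0,0,0,0, 0.7,0.1,0,0,0,0, 1,0.15,0,0,0,0]' >/dev/null && python3 -m inch '[0.3,0.05,0,0,0,0, 0.65,0.1,0,0,0,0, 1,0.15,0,0,0,0]' >/dev/null && python3 -m inch '[0.3,0.05,0,0,0,0, 0.65,0.1,0,0,0,0, 1,0.15,0,0,0,0]' >/dev/null && python3 -m inch '[0.3,0.05,0,0,0,0, 0.65,0.1,0,0,0,0, 1,0.15,0,0,0,0]' && python3 -m inch '[0.3,0.05,0,0,0,0, 0.65,0.1,0,0,0,0, 1,0.15,0,0,0,0]' >/dev/null && python3 -m inch '[0.3,0.05,0,0,0,0, 0.65,0.1,0,0,0,0, 1,0.15,0,0,0,0]' >/dev/null && python3 -m inch '[0.3,0.05,0,0,0,0, 0.6,0.1,0,0,0,0, 0.8,0.15,0,0,0,0, 0.96,0.16,0,0,0,0, 0.96,0.16,0,0,0,0, 0.96,0.16,0,0,0,0, 0.96,0.16,0,0,0,0]'
python3 - <<'E'
from h import *
togo([.557,.240,.038])
s=camera("side"); t=camera("top"); save(cv2.resize(s[60:240,130:370],None,fx=3,fy=3,interpolation=2),"v4.png");
E
```

```text
time: 5.92
position: [0.5184, -0.3214, 0.1052]
tool_rot: [0.677, 0.736, 0.0, -0.002]
ft_force: [0.4, -0.6, -1.3]
grip_width: 0.0354
grip_force: 15.0
time: 6.33
position: [0.5202, -0.323, 0.1816]
tool_rot: [0.677, 0.736, 0.0, 0.002]
ft_force: [0.8, 0.4, -0.8]
grip_width: 0.0354
grip_force: 15.0
time: 7.42
position: [0.5389, 0.003, 0.1772]
tool_rot: [0.677, 0.736, -0.001, -0.002]
ft_force: [0.7, 0.2, -0.5]
grip_width: 0.0356
grip_force: 15.0
time: 8.5
position: [0.557, 0.2389, 0.1782]
tool_rot: [0.677, 0.736, -0.001, -0.0]
ft_force: [-0.3, 0.2, -1.4]
grip_width: 0.0356
grip_force: 15.0
pos [0.557  0.2389 0.1782] tool x [-0.082  0.997 -0.001] z [-0.002 -0.001 -1.   ] units [0.015 0.006 1.752] t 8.5 w 0.035604831943069785 F [-0.3   0.23 -1.4 ] g 14.999836008064449
```

View pics/v4.png

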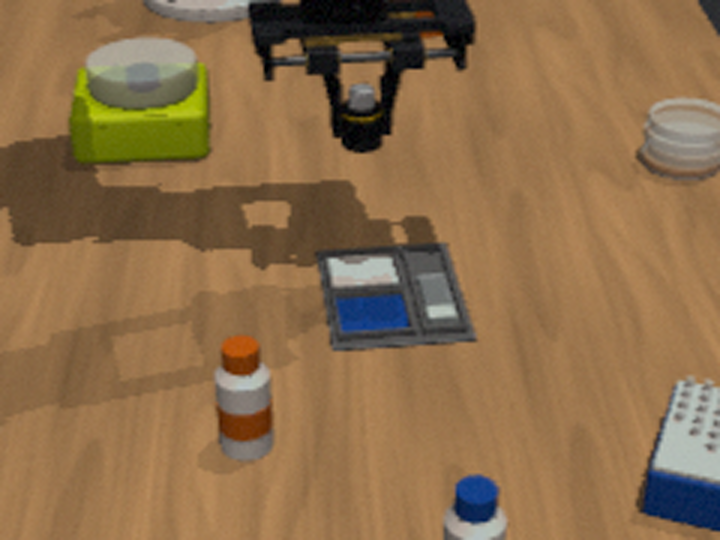

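The side crop shows the eyepiece held upright above the tray. White pocket at ~(251,149), orange bottle untouched at (211,193), lime box well behind and to the left.

```bash
python3 -m inch '[0,0,0.2,0,0,0, 0.01,0,0.45,0,0,0, 0.01,0,0.7,0,0,0, 0.01,0,0.9,0,0,0, 0.01,0,1,0,0,0, 0.01,0,1,0,0,0, 0.01,0,1,0,0,0]' && python3 -m inch '[0,0,0.1,0,0,0, 0,0,0.2,0,0,0, 0,0,0.3,0,0,0, 0,0,0.4,0,0,0, 0,0,0.5,0,0,0, 0,0,0.58,0,0,0, 0,0,0.63,0,0,0, 0,0,0.66,0,0,0, 0,0,0.66,0,0,0, 0,0,0.66,0,0,0, 0,0,0.66,0,0,0, 0,0,0.66,0,0,0]'; python3 -c "
from h import *
togo([.557,.24,.0375])
s=camera('side'); save(cv2.resize(s[100:190,200:320],None,fx=5,fy=5,interpolation=2),'v5.png')"
```

```text
time: 9.18
position: [0.558, 0.2399, 0.099]
tool_rot: [0.678, 0.735, -0.0, -0.0]
ft_force: [-0.5, 1.1, -1.3]
grip_width: 0.0357
grip_force: 15.0
time: 10.18
position: [0.5581, 0.2406, 0.0466]
tool_rot: [0.677, 0.736, 0.0, 0.0]
ft_force: [0.1, 0.4, -2.2]
grip_width: 0.0356
grip_force: 15.0
pos [0.5581 0.2406 0.0466] tool x [-0.082  0.997  0.   ] z [ 0.001  0.    -1.   ] units [-0.006 -0.015  0.114] t 10.1833 w 0.03556029153155609 F [ 0.14  0.37 -2.21] g 14.999853777699172
```

View pics/v5.png

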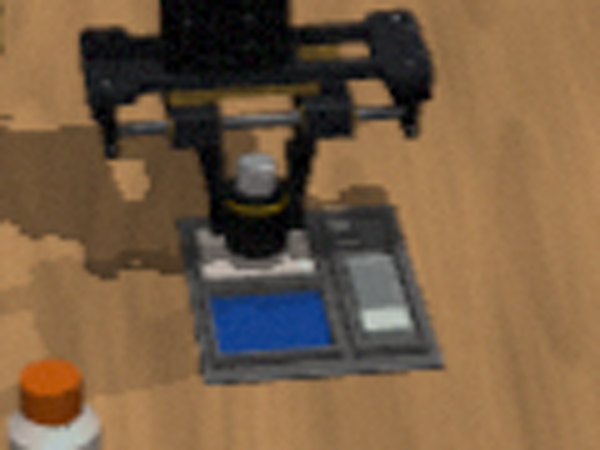

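The eyepiece hovers centred in the white pocket: foot at crop x 225–287 within floor 200–312. Lowering the last 9 mm.

```bash
python3 -m inch '[0,0,0.03,0,0,0, 0,0,0.06,0,0,0, 0,0,0.08,0,0,0, 0,0,0.1,0,0,0, 0,0,0.115,0,0,0, 0,0,0.12,0,0,0, 0,0,0.12,0,0,0, 0,0,0.12,0,0,0, 0,0,0.12,0,0,0]'
```

```text
time: 10.98
position: [0.5576, 0.2405, 0.0375]
tool_rot: [0.677, 0.736, -0.0, -0.0]
ft_force: [-1.5, -0.5, 6.4]
grip_width: 0.0357
grip_force: 15.0
```

```bash
python3 -m inch '[0,0,0,0,0,0, 0,0,0,0,0,0, 0,0,0,0,0,0, 0,0,0,0,0,0, 0,0,0,0,0,0, 0,0,0,0,0,0]' 66 && python3 -m inch '[0,0,-0.1,0,0,0, 0,0,-0.25,0,0,0, 0,0,-0.5,0,0,0, 0,0,-0.8,0,0,0, 0,0,-0.95,0,0,0]' 70 >/dev/null && python3 -m inch '[0,0,-0.4,0,0,0, 0,0,-0.8,0,0,0, 0,0,-0.9,0,0,0, 0,0,-0.9,0,0,0, 0,0,-0.9,0,0,0, 0,0,-0.9,0,0,0]'
python3 - <<'E'
from h import *
togo([.6178,-.1925,.18])
s=camera("side")
g=cv2.cvtColor(s,cv2.COLOR_RGB2HSV)
for n,th,z in(("eyepiece_center",0,.031),("blue_bottle_center",0,.05),("orange_bottle_center",0,.05)):
    for d in cut_out("side",n):
        b=d["bbox"]; print(n,round(d["conf"],2),np.round(b),np.round(at("side",(b[0]+b[2])/2,(b[1]+b[3])/2,z),3))
E
```

```text
time: 11.48
position: [0.5577, 0.2405, 0.0364]
tool_rot: [0.677, 0.736, -0.0, -0.0]
ft_force: [0.5, 0.6, -0.5]
grip_width: 0.0632
grip_force: 0.0
time: 12.4
position: [0.5566, 0.2402, 0.1833]
tool_rot: [0.677, 0.736, -0.001, -0.001]
ft_force: [-0.2, 0.3, -0.3]
grip_width: 0.0697
grip_force: 0.0
pos [0.5566 0.2402 0.1833] tool x [-0.082  0.997 -0.   ] z [-0.003 -0.001 -1.   ] units [-5.454  0.317  0.043] t 12.4 w 0.06966119393798728 F [-0.21  0.32 -0.27] g 0.0
eyepiece_center 0.75 [240. 262. 251. 285.] [ 0.528 -0.263  0.031]
eyepiece_center 0.74 [246. 134. 259. 153.] [0.563 0.237 0.031]
eyepiece_center 0.46 [268. 289. 284. 304.] [ 0.583 -0.326  0.031]
blue_bottle_center 0.71 [279. 216. 296. 264.] [ 0.619 -0.192  0.05 ]
orange_bottle_center 0.62 [205. 170. 220. 211.] [ 0.456 -0.005  0.05 ]
```

```bash
python3 -m inch '[-0.2,0.01,0,0,0,0, -0.55,0.03,0,0,0,0, -0.91,0.05,0,0,0,0]' >/dev/null && python3 -m inch '[-0.45,0.03,0,0,0,0, -0.91,0.05,0,0,0,0]' >/dev/null && python3 -m inch '[-0.45,0.03,0,0,0,0, -0.91,0.05,0,0,0,0]' >/dev/null && python3 -m inch '[-0.45,0.03,0,0,0,0, -0.91,0.05,0,0,0,0]' >/dev/null && python3 -m inch '[-0.45,0.03,0,0,0,0, -0.91,0.05,0,0,0,0]' >/dev/null && python3 -m inch '[-0.3,0.03,0,0,0,0, -0.6,0.05,0,0,0,0, -0.8,0.05,0,0,0,0, -0.9,0.06,0,0,0,0, -0.9,0.06,0,0,0,0, -0.9,0.06,0,0,0,0, -0.9,0.06,0,0,0,0, -0.9,0.06,0,0,0,0, -0.9,0.06,0,0,0,0]'
python3 -c "
from h import *
togo([.6178,-.1925,.0635])"
```

```text
time: 14.27
position: [0.6184, -0.1905, 0.1846]
tool_rot: [0.677, 0.736, 0.0, -0.0]
ft_force: [1.8, 0.0, 0.5]
grip_width: 0.0701
grip_force: 0.0
pos [ 0.6184 -0.1905  0.1846] tool x [-0.084  0.996  0.   ] z [-0.  0. -1.] units [-0.025 -0.009  1.514] t 14.2667 w 0.07005441110918705 F [1.8  0.01 0.48] g 0.0
```

```bash
python3 -m inch '[-0.02,-0.01,0.2,0,0,0, -0.02,-0.01,0.45,0,0,0, -0.02,-0.01,0.65,0,0,0, -0.02,-0.01,0.75,0,0,0, -0.02,-0.01,0.75,0,0,0, -0.02,-0.01,0.75,0,0,0]' && python3 -m inch '[0,0,0.12,0,0,0, 0,0,0.24,0,0,0, 0,0,0.36,0,0,0, 0,0,0.48,0,0,0, 0,0,0.6,0,0,0, 0,0,0.7,0,0,0, 0,0,0.76,0,0,0, 0,0,0.76,0,0,0, 0,0,0.76,0,0,0, 0,0,0.76,0,0,0]' && python3 -m inch '[0,0,0,0,0,0, 0,0,0,0,0,0, 0,0,0,0,0,0, 0,0,0,0,0,0, 0,0,0,0,0,0, 0,0,0,0,0,0, 0,0,0,0,0,0, 0,0,0,0,0,0, 0,0,0,0,0,0, 0,0,0,0,0,0, 0,0,0,0,0,0, 0,0,0,0,0,0]' 30 18
```

```text
time: 14.77
position: [0.6179, -0.1932, 0.1246]
tool_rot: [0.677, 0.736, -0.0, -0.0]
ft_force: [0.0, 0.0, -0.2]
grip_width: 0.07
grip_force: 0.0
time: 15.6
position: [0.6181, -0.1938, 0.064]
tool_rot: [0.677, 0.736, 0.0, 0.0]
ft_force: [-0.2, -0.3, 0.5]
grip_width: 0.0702
grip_force: 0.0
time: 16.6
position: [0.618, -0.1937, 0.064]
tool_rot: [0.677, 0.736, 0.0, 0.0]
ft_force: [0.8, 0.6, 2.9]
grip_width: 0.0435
grip_force: 18.0
```

```bash
python3 -m inch '[0,0,-0.1,0,0,0, 0,0,-0.3,0,0,0, 0,0,-0.55,0,0,0, 0,0,-0.85,0,0,0]' >/dev/null && python3 -m inch '[0,0,-0.3,0,0,0, 0,0,-0.6,0,0,0, 0,0,-0.78,0,0,0, 0,0,-0.85,0,0,0, 0,0,-0.85,0,0,0]' && python3 -m inch '[0.12,-0.01,0,0,0,0, 0.35,-0.02,0,0,0,0, 0.6,-0.04,0,0,0,0, 0.9,-0.06,0,0,0,0]' >/dev/null && python3 -m inch '[0.3,-0.02,0,0,0,0, 0.6,-0.04,0,0,0,0, 0.9,-0.06,0,0,0,0]' >/dev/null && python3 -m inch '[0.3,-0.02,0,0,0,0, 0.6,-0.04,0,0,0,0, 0.9,-0.06,0,0,0,0]' >/dev/null && python3 -m inch '[0.3,-0.02,0,0,0,0, 0.6,-0.04,0,0,0,0, 0.9,-0.06,0,0,0,0]' >/dev/null && python3 -m inch '[0.3,-0.02,0,0,0,0, 0.6,-0.04,0,0,0,0, 0.8,-0.06,0,0,0,0, 0.9,-0.06,0,0,0,0, 0.9,-0.06,0,0,0,0, 0.9,-0.06,0,0,0,0, 0.9,-0.06,0,0,0,0, 0.9,-0.06,0,0,0,0]'
python3 -c "
from h import *
togo([.563,.1645,.068])
s=camera('side'); save(cv2.resize(s[60:230,180:330],None,fx=3.5,fy=3.5,interpolation=2),'v6.png')"
```

```text
time: 17.35
position: [0.6182, -0.1939, 0.2014]
tool_rot: [0.677, 0.736, 0.0, 0.001]
ft_force: [0.1, -0.6, -1.6]
grip_width: 0.0435
grip_force: 18.0
time: 19.1
position: [0.5643, 0.1622, 0.1995]
tool_rot: [0.678, 0.735, -0.0, -0.0]
ft_force: [-0.4, 0.3, -1.2]
grip_width: 0.0437
grip_force: 18.0
pos [0.5643 0.1622 0.1995] tool x [-0.081  0.997 -0.   ] z [-0. -0. -1.] units [ 0.03  -0.013  1.644] t 19.1 w 0.04366950933969723 F [-0.4  0.3 -1.2] g 17.996661728248
```

View pics/v6.png

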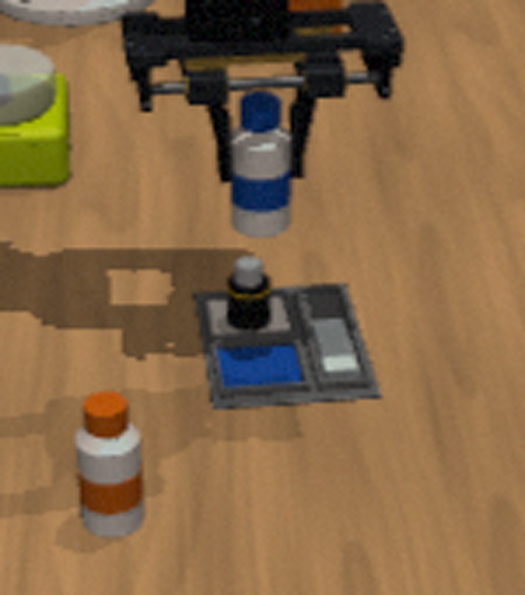

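The eyepiece stands centred in the white pocket, the bottle hangs upright over the tray, and the orange bottle is untouched.

```bash
python3 -m inch '[0.01,-0.01,0.2,0,0,0, 0.02,-0.01,0.45,0,0,0, 0.02,-0.01,0.7,0,0,0, 0.02,-0.01,0.85,0,0,0, 0.02,-0.01,0.95,0,0,0, 0.02,-0.01,0.95,0,0,0]' && python3 -m inch '[0,0,0.1,0,0,0, 0,0,0.2,0,0,0, 0,0,0.3,0,0,0, 0,0,0.4,0,0,0, 0,0,0.48,0,0,0, 0,0,0.54,0,0,0, 0,0,0.57,0,0,0, 0,0,0.57,0,0,0, 0,0,0.57,0,0,0, 0,0,0.57,0,0,0]'; python3 -c "
from h import *
togo([.563,.1645,.068])
s=camera('side'); save(cv2.resize(s[100:190,200:320],None,fx=5,fy=5,interpolation=2),'v7.png')"
```

```text
time: 19.65
position: [0.5624, 0.1638, 0.1221]
tool_rot: [0.678, 0.735, -0.001, -0.001]
ft_force: [0.1, -0.0, -1.7]
grip_width: 0.0437
grip_force: 18.0
time: 20.48
position: [0.5635, 0.1647, 0.0785]
tool_rot: [0.677, 0.736, 0.0, 0.0]
ft_force: [-0.3, -0.5, -0.9]
grip_width: 0.0436
grip_force: 18.0
pos [0.5635 0.1647 0.0785] tool x [-0.082  0.997 -0.   ] z [ 0.001  0.    -1.   ] units [-0.002 -0.007  0.131] t 20.4833 w 0.043562403107013994 F [-0.26 -0.53 -0.92] g 17.9968238202855
```

View pics/v7.png

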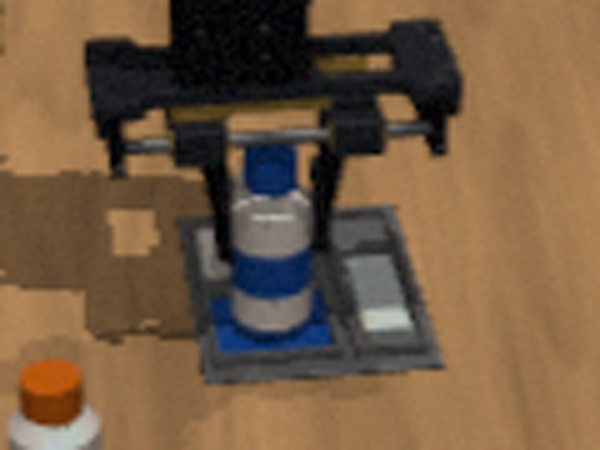

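The bottle hangs centred over the blue floor, foot bottom at crop (272,335) and about 10 mm above it. Lowering the rest, releasing and retreating.

```bash
python3 -m inch '[0,0,0.03,0,0,0, 0,0,0.06,0,0,0, 0,0,0.09,0,0,0, 0,0,0.11,0,0,0, 0,0,0.125,0,0,0, 0,0,0.135,0,0,0, 0,0,0.135,0,0,0, 0,0,0.135,0,0,0, 0,0,0.135,0,0,0]'
```

```text
time: 21.28
position: [0.5631, 0.1647, 0.0679]
tool_rot: [0.677, 0.736, -0.0, -0.0]
ft_force: [-2.5, 0.1, 5.5]
grip_width: 0.043
grip_force: 18.0
```

```bash
python3 -m inch '[0,0,0,0,0,0, 0,0,0,0,0,0, 0,0,0,0,0,0, 0,0,0,0,0,0, 0,0,0,0,0,0, 0,0,0,0,0,0]' 72 && python3 -m inch '[0,0,-0.1,0,0,0, 0,0,-0.25,0,0,0, 0,0,-0.5,0,0,0, 0,0,-0.8,0,0,0, 0,0,-0.95,0,0,0]' >/dev/null && python3 -m inch '[0,0,-0.4,0,0,0, 0,0,-0.8,0,0,0, 0,0,-0.9,0,0,0, 0,0,-0.9,0,0,0, 0,0,-0.9,0,0,0, 0,0,-0.9,0,0,0, 0,0,-0.9,0,0,0, 0,0,-0.9,0,0,0]'
python3 -c "
from h import *
s=camera('side'); save(cv2.resize(s[60:230,180:330],None,fx=3.5,fy=3.5,interpolation=2),'v8.png')"
```

```text
time: 21.78
position: [0.5632, 0.1647, 0.0671]
tool_rot: [0.677, 0.736, -0.0, -0.0]
ft_force: [0.1, 0.4, 0.6]
grip_width: 0.07
grip_force: 0.0
time: 22.87
position: [0.5623, 0.1646, 0.2137]
tool_rot: [0.677, 0.736, -0.001, -0.001]
ft_force: [-0.1, 1.0, 0.2]
grip_width: 0.0724
grip_force: 0.0
```

View pics/v8.png

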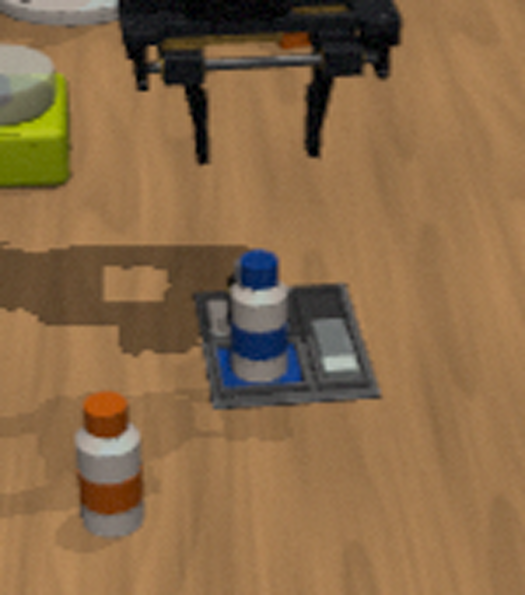

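The bottle stands upright in the blue pocket with the eyepiece behind it, the gripper is clear, and the orange bottle is unmoved.

```bash
python3 -c "
from rig import hand_in
print(hand_in())"
```

```text
the job is handed in; nothing more can be done
None
```

I set the eyepiece down in the white-floored pocket first, then the blue-capped bottle in the blue-floored one. Both were released, the orange-capped bottle looked unmoved in the last picture, and I handed the job in at about 23 s; no verdict came back.

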